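# Cycle the bench notcher and hold its guard open

### The arm

A 6-joint arm with a two-finger parallel gripper is mounted at the origin on a cart in front of the work surface, level with it; the furniture and walls round the work are solid. World frame = base frame: x ahead of the robot, y to its left, z up, the work surface at z = 0. Lengths are in mm, angles in rad, forces in N, time in s.
With the tool pointing down it reaches from about 400 to 925 mm from the base axis. Payload 3.4 kg.
Tool frame: the origin (TCP) lies between the finger pads, 19 mm behind the fingertips; this is the grasp point; z points along the fingers, y is the line along which they close (so a half turn about z gives the same grasp; the last joint's range is limited). The gripper opens to 85 mm and grips with 20 to 120 N. Pads are 22 mm wide; open, the fingers measure 114 mm over their backs; the gripper's body (76 mm by 85 mm) begins 54 mm behind the grasp point. The pads swing forward as they close: fully open they stand 13 mm farther back than shut.
Start: joints at [-1.27, 0.307, 1.506, -0, 1.328, -0.073], TCP at [210.477, -535.099, 250.005] pointing down, gripper open.
Joint ranges: [-3.12, 3.12], [-1.05, 2.28], [0.14, 2.33], [-1.42, 4.57], [0.1, 2.73], [-2.68, 2.68]. Speed limits (rad/s): [2.57, 2.57, 3.14, 3.14, 3.14, 3.14].

### API

Orientations are given as a unit quaternion [w, x, y, z].
In Python, from station import arm, optics, spotter gives the robot as it stands.
- The arm moves only by the tool move_arm, never from a script. Its argument "moves" is a list of rows, each an object with "fingers": the finger opening in mm, from 0 to 85.4; "linear": the shift along the tool's x, y, z in mm, a list of three; "turn": the turn, a rotation vector about the tool's x, y, z in rad, a list of three. A call has exactly 8 rows; each row shifts and turns the commanded pose from where the row before left it, along the tool's axes as they then stand; what a row does not reach is not made up. A row lasts 1/12 s, in which the tool goes at most 41.7 mm and 7.16 degrees, less where a joint would pass 70% of its speed; a pose out of reach is approached as far as the arm can. A call with a gripper value outside its range is refused whole. The fingers move at their own pace and stop on an object; "newtons" is the grip in N (left out, the last holds). Time passes only in rows, so rows that do not move let the fingers close, or fill a call up. It gives the time, the measured TCP pose, the force, the opening and the grip force at its end, in the units of the state.
- arm.state(): the state, without advancing time (a new reading comes with each control period).
- optics.snapshot(name): name is "scene" or "side" or "wrist"; returns a dict with "pixels" (400x640x3 uint8, red, green, blue), "camera_matrix" (3x3 intrinsics, pixels), "R" (3x3) and "t" (3): a world point X has camera coordinates R X + t; the wrist camera has in their place "T_tool_cam" (4x4, takes a point from camera to tool coordinates, whose origin is the TCP and whose axes are the flange's). Camera axes: x right, y down, z forward; pixel columns grow to the right and rows downward; lengths in mm; the calibration is good to about 2 mm. A picture is of the moment at which its call begins: read the wrist's pose just before it. There is no depth.
- arm.hand_in(): hands the job in; it is judged then, once.
Trained networks look in the newest picture that a camera, given by its name, has taken for a name from the list of things; names that differ only in an ending like _2 or _b are one class to them, and where a whole thing is asked for, a point or a joint stands for the part that bears it (a point fixed in the world has none). Each returns a list of dicts, best first, with "p" (0 to 1); they miss things now and then, are a little off and sometimes report something else, mostly with a low value. They report only what shows in the picture. A call takes as long as a camera call. They do not tell look-alikes from the thing itself.
- spotter.find_in(query, camera): "at" ([x, y, z] in mm, in world coordinates, good to about 4 mm: the middle of the surface that is visible of it).
- spotter.trace(query, camera): "region" (400x640 bool, what is visible of it).
The state is a dict: "time": time; "joint_positions": joint angles; "qvel": joint speeds; "effort": joint torques, N m; "tool_pos": TCP position; "orientation": TCP orientation; "wrist_force": force on the tool from outside, world axes, zero at the start; "wrist_torque": the same for the moment, N m; "width": finger opening in mm; "gripper_force": force on a finger pad.
Only numpy, scipy, OpenCV 4.12 (cv2) and the standard library are available. Lean on these libraries where they do the work, as an engineer would, in place of code of your own. Each camera call takes 0.05 s, during which the arm holds its last target. There are 200 camera calls.

### The job

With the guard shut, press the notcher's palm pedal right down to its stop with the gripper, and let it spring fully back up. Then take the notcher's guard by the middle of its grip bar, raise it to 50 degrees from shut (its pin level with the long finger of the quadrant) so that the punch can be inspected, and finish while still holding it there by the bar: it falls shut if let go. Leave the tools lying about where they are.

Things in the scene. Friction and masses are not known exactly. Their poses are not given: they have to be found in the camera images.
- notcher: Bench notcher, fixed on the left or right of the work area, turned up to 0.35 rad. Dark steel base plate 240 (x) x 160 (y) x 16 mm, a die block on it, a grey column 134 mm tall at the rear (+x), a slatted aluminium guard over the die. Origin: centre of the base's underside; x points to the rear, away from the robot, y to its left, z up.
- guard (a joint): Guard angle in rad: 0 shut (level), grows as its front is raised, stop at 1.4; 50 degrees is 0.873. Weight and a spring close it from every angle; about 2 N at the bar hold it at 50 degrees. Slatted aluminium hood 140 mm long, 138 mm wide, 0.3 kg, front skirt 53 mm deep; a pin on its right side (-y), 82 mm from the hinge line, passes along the quadrant.
- guard_bar (a point): Middle of the guard's grip bar: round dark steel bar, 14 mm thick, along the notcher's y, about 100 mm free between its stays. Shut, it is 165 mm in front (-x) of and 30 mm above the hinge line, 152 mm above the bench, 30 mm above and 27 mm in front of the guard's front edge; it swings with the guard. Pinch it from above, fingers closing along the notcher's x: it turns between them.
- guard_hinge (a point): Middle of the guard's hinge line, fixed on the notcher 68 mm behind (+x) its origin and 122 mm above the bench; the hinge line runs along the notcher's y.
- quadrant_finger (a point): Root of the long finger of the quadrant. The quadrant is a fixed arc of 5 mm steel rod on the notcher's right side (y = -79 mm), radius 70 mm about the hinge line; its one finger, 24 mm long, points straight outwards at 50 degrees above level.
- pedal_unit: Palm pedal of the notcher, fixed to the bench on the other side of the work area, turned up to 0.35 rad. Dark steel base 140 (x) x 90 (y) x 12 mm with a hinged grey tread plate 112 x 70 x 7 mm. Origin: centre of the base's underside; x points to the rear, where the tread's hinge is (50 mm behind the origin, 38 mm above the bench).
- pedal (a joint): Angle of the tread in rad: 0 fully up, 0.3 down at its stop. A spring returns it; about 4 N to start and 8 N at the stop, pressed at pedal_pad. The notcher's punch goes down with it.
- pedal_pad (a point): Point on the upper face of the tread, in the middle of its width, 80 mm in front of its hinge; about 57 mm above the bench when up and 33 mm when down. Press here straight down with the closed fingertips. Moves with the tread.
- ball_hammer: Ball-pein hammer with wooden handle, 93x284x29 mm, lying on the bench; leave it alone.
- screwdriver_1: Screwdriver, 27x222x25 mm, lying on the bench; leave it alone.
- tape_measure: Tape measure, 36x82x64 mm, standing in front of the gap between notcher and pedal; leave it alone.
- thread_tape: Small roll of thread tape, 53 mm across, 14 mm high, in the gap between notcher and pedal; leave it alone.
- filler_neck: Brass filler neck, 59x70x33 mm; leave it alone.
- brass_nut: Large brass union nut, 34x39x20 mm; leave it alone.
Not all that is in view belongs to the job. Of the things that look like the pedal_unit, take the one that is farthest to the robot's left at the start.

How it is judged (in metres and radians):
On the way, in this order (a step that is already met when the one before it is completed fails the run):
1. the pedal is pressed down to its stop by the gripper, guard shut (value of joint pedal above 0.27 rad and contact force between the fingers and pedal_unit above 1 N and value of joint guard below 0.1 rad), for 0.2 s.
2. the pedal is let go and fully back up (value of joint pedal below 0.05 rad and contact force between each of the arm, the fingers and pedal_unit below 0.2 N), for 0.1 s.
At the end, for the whole second after the job is handed in: The guard stands still at 50 degrees (within 6 degrees), carried by the fingers at its grip bar (TCP within 35 mm of the bar's middle, contact over 1 N); the pedal is fully up (under 0.05 rad) (value of joint guard between 0.768 and 0.978 rad and velocity of joint guard between -0.1 and 0.1 rad/s and contact force between the fingers and notcher above 1 N and distance between the grasp point and guard_bar below 0.035 m and value of joint pedal below 0.05 rad); the arm keeps its last pose, push and grip.
It fails at once if the guard is raised while the pedal is down (value of joint guard above 0.15 rad and value of joint pedal above 0.1 rad).
It fails at once if a tool lying about is moved by more than 40 mm (distance of any of ball_hammer, screwdriver_1, tape_measure, thread_tape, filler_neck, brass_nut from where it was at the start of the episode above 0.04 m).
It also fails if it takes over 51 s, if anything falls off the work surface, if the arm or the gripper's body presses on something with over 40 N, if the wrist force passes 120 N, or if a joint passes its speed limit or range.

## Working session

There is one attempt and no reset: what is moved stays moved. The work goes in short steps, Python scripts to look and compute and a tool call to move; the robot and the scene stay as the last step left them, time stands still between calls to the robot, and variables do not carry over. Pictures are saved under pics/ and viewed, at most 10 in all, crops included, and the job is handed in when it is done.

Besides the shell and the picture viewer there is one more tool, called after "Request:" in YAML: its name, and indented under it one key for each argument. move_arm: Moves the arm, as the interface text tells. Its arguments: {"type":"object","properties":{"moves":{"type":"array","items":{"type":"object","properties":{"fingers":{"type":"number"},"linear":{"type":"array","items":{"type":"number"}},"turn":{"type":"array","items":{"type":"number"}}}}},"newtons":{"type":"number"}},"required":["moves"]}

```bash
mkdir -p pics; ls; python3 - <<'E'
from station import arm, optics, spotter
import cv2
for c in ["scene","side"]:
    s=optics.snapshot(c); cv2.imwrite(f"pics/{c}0.png",s["pixels"][:,:,::-1])
    for q in ["pedal_unit","pedal_pad","notcher","guard_bar","guard_hinge","quadrant_finger","guard","thread_tape","tape_measure"]:
        print(c,q,[( [round(float(v)) for v in d["at"]],round(float(d["p"]),2)) for d in spotter.find_in(q,c)])
st=arm.state(); print({k:st[k] for k in ["time","tool_pos","orientation","width"]})
E
```

```text
pics
scene pedal_unit [([529, -659, 12], 0.91), ([642, -212, 12], 0.79)]
scene pedal_pad [([647, -222, 54], 0.77), ([524, -662, 52], 0.5)]
scene notcher [([519, 198, 89], 0.82)]
scene guard_bar [([514, 192, 124], 0.98)]
scene guard_hinge [([521, 196, 89], 0.9)]
scene quadrant_finger [([642, -217, 55], 0.65), ([524, 196, 87], 0.63), ([283, 179, 17], 0.34), ([626, 9, 16], 0.24)]
scene guard [([515, 193, 124], 0.76)]
scene thread_tape []
scene tape_measure [([422, 14, 38], 0.85), ([766, -4, 20], 0.23)]
side pedal_unit [([606, -464, 29], 0.98), ([653, -214, 24], 0.9), ([538, -660, 28], 0.55)]
side pedal_pad [([648, -220, 51], 0.9), ([607, -467, 51], 0.63), ([534, -665, 54], 0.49)]
side notcher [([582, 229, 93], 0.85)]
side guard_bar [([572, 216, 122], 0.58)]
side guard_hinge [([587, 225, 93], 0.77)]
side quadrant_finger [([585, 227, 90], 0.93)]
side guard [([569, 214, 120], 0.78)]
side thread_tape []
side tape_measure [([436, 22, 42], 0.79)]
{'time': 1.0, 'tool_pos': array([ 210.45845721, -535.11236115,  250.03184635]), 'orientation': array([ 3.42003928e-05,  9.82495820e-01,  1.86284626e-01, -2.07072180e-06]), 'width': 85.48096278032872}
```

View pics/scene0.png

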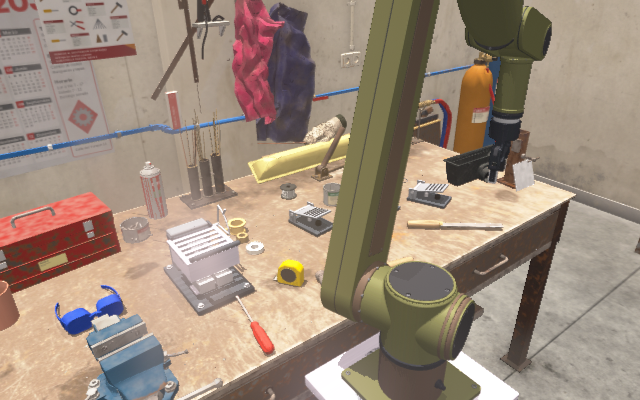

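View pics/side0.png

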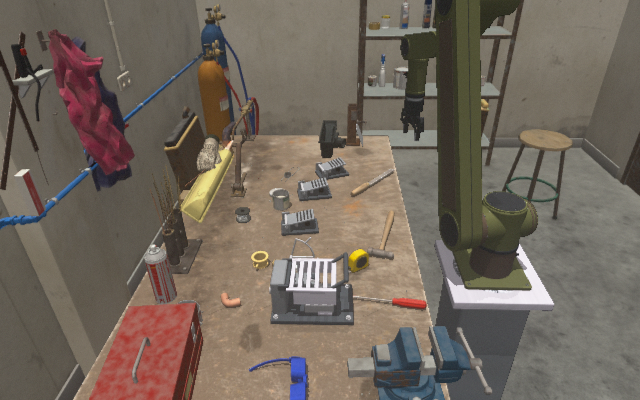

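Three treads look alike: scene (310,218) / side (299,222) at y≈-215; side (314,189) at y≈-464; scene (430,193) / side (331,169) at y≈-660. The robot's left is +y, so the one wanted is the first. I'll fit poses to the silhouettes and confirm it in a crop.

```bash
cat > h.py <<'E'
import numpy as np, cv2
def box(x0,x1,y0,y1,z0,z1): return np.array([[x,y,z] for x in(x0,x1) for y in(y0,y1) for z in(z0,z1)],float)
def incl(): # tread
    return np.array([[x,y,z+d] for x,z in((50,38),(-60,60)) for y in(-35,35) for d in(-3.5,3.5)],float)
PED=[box(-70,70,-45,45,0,12),incl()]
NOT=[box(-120,120,-80,80,0,16),box(-72,68,-69,69,69,122),box(70,118,-65,65,16,134),box(-104,-90,-55,55,145,159),box(-72,-68,-69,69,69,122)]
def place(P,p):
    c,s=np.cos(p[2]),np.sin(p[2]); return P@np.array([[c,-s,0],[s,c,0],[0,0,1]]).T+[p[0],p[1],0]
def proj(X,s):
    C=X@np.array(s["R"]).T+np.array(s["t"]).ravel(); u=C@np.array(s["camera_matrix"]).T; return u[:,:2]/u[:,2:]
def sil(parts,p,s):
    m=np.zeros((400,640),np.uint8)
    for P in parts:
        h=cv2.convexHull((proj(place(P,p),s)*16).astype(np.int32)); cv2.fillConvexPoly(m,h,1,cv2.LINE_8,4)
    return m>0
E
python3 - <<'E'
from station import arm, optics, spotter
from h import *
from scipy.optimize import minimize
S={c:optics.snapshot(c) for c in("scene","side")}
def pick(q,c,px):
    for d in spotter.trace(q,c):
        r=np.array(d["region"]); 
        if r[max(0,px[1]-12):px[1]+12,px[0]-12:px[0]+12].any(): return r
def run(parts,q,px,g):
    M={c:pick(q,c,px[c]) for c in S}; M={c:m for c,m in M.items() if m is not None}
    def iou(p,c): a=sil(parts,p,S[c]); return (a&M[c]).sum()/(a|M[c]).sum()
    for cs in [list(M)]+[[c] for c in M]:
        best=min((minimize(lambda p:-sum(iou([p[0],p[1],p[2]/100],c) for c in cs),[g[0],g[1],y],method="Nelder-Mead",options=dict(initial_simplex=[[g[0],g[1],y],[g[0]+15,g[1],y],[g[0],g[1]+15,y],[g[0],g[1],y+15]])) for y in(-25,0,25)),key=lambda r:r.fun)
        print(q,cs,best.x.round(1),best.fun/len(cs))
        if len(cs)==len(M): res=best.x.copy()
    res[2]/=100; return res
pp=run(PED,"pedal_unit",dict(scene=(310,218),side=(299,222)),(660,-214))
pn=run(NOT,"notcher",dict(scene=(208,262),side=(312,287)),(570,215))
out=[]
for c,bx in(("side",(240,190,400,330)),("scene",(150,180,350,320))):
    im=cv2.resize(S[c]["pixels"][:,:,::-1].copy(),None,fx=4,fy=4,interpolation=2)
    for parts,p in((PED,pp),(NOT,pn)):
        for P in parts:
            q=proj(place(P,p),S[c])*4+2
            for i in range(8):
                for j in(1,2,4):
                    if not i&j: cv2.line(im,tuple(q[i].astype(int).tolist()),tuple(q[i|j].astype(int).tolist()),(0,0,255),1)
    x0,y0,x1,y1=bx; im=im[y0*4:y1*4,x0*4:x1*4]; out.append(cv2.resize(im,(800,int(800*im.shape[0]/im.shape[1])))[:600])
for i,o in enumerate(out): cv2.imwrite(f"pics/fit{i}.png",cv2.resize(o,None,fx=min(1,600/o.shape[0]),fy=min(1,600/o.shape[0])))
np.save("pp.npy",pp);np.save("pn.npy",pn)
E
```

```text
pedal_unit ['scene', 'side'] [ 655.  -225.8    7.7] -0.8844347262714609
pedal_unit ['scene'] [ 656.1 -225.     7.8] -0.8809756097560976
pedal_unit ['side'] [ 653.6 -228.3    5.5] -0.9003436426116839
notcher ['scene', 'side'] [579.1 179.6  -1. ] -0.9041104574320431
notcher ['scene'] [578.7 178.6  -4.7] -0.9154261410109602
notcher ['side'] [579.  178.2   1.5] -0.8994321304268181
```

View pics/fit0.png

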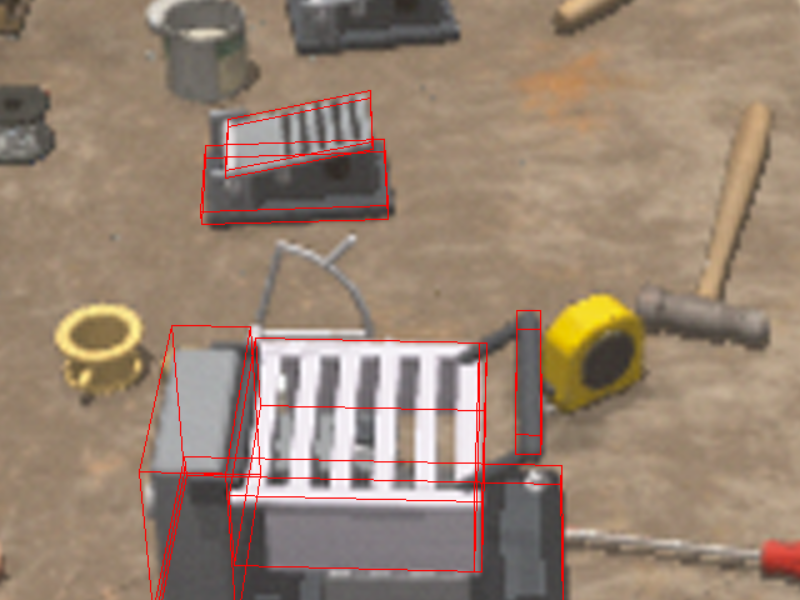

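View pics/fit1.png

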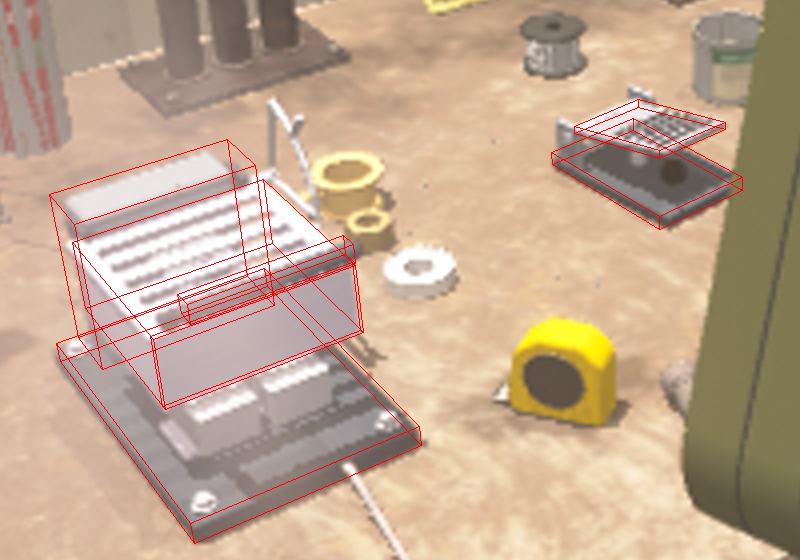

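The crop shows the wanted pedal (side crop (300,140), scene crop (650,160)), nearest the notcher, clear of tools. The fit overlays agree with the picture: pad ≈ (625,-228), bar ≈ (482,180), notcher yaw about zero. Moving above the pad, closing the fingers and turning the tool on the way.

Request:
move_arm:
  moves:
    - {"fingers": 0,"linear": [31,-8,0],"turn": [0,0,-0.118]}
    - {"fingers": 0,"linear": [32,-5,0],"turn": [0,0,-0.118]}
    - {"fingers": 0,"linear": [32,-1,0],"turn": [0,0,-0.118]}
    - {"fingers": 0,"linear": [32,3,0],"turn": [0,0,-0.118]}
    - {"fingers": 0,"linear": [32,7,0],"turn": [0,0,-0.118]}
    - {"fingers": 0,"linear": [31,10,0],"turn": [0,0,-0.118]}
    - {"fingers": 0,"linear": [29,14,0],"turn": [0,0,-0.118]}
    - {"fingers": 0,"linear": [27,17,0],"turn": [0,0,-0.118]}

```text
time: 1.97
tool_pos: [418.8, -380.2, 250.1]
orientation: [0.0, 0.789, 0.615, 0.0]
wrist_force: [0.6, -0.3, -0.1]
width: -0.4
gripper_force: 0.0
```

Request:
move_arm:
  moves:
    - {"fingers": 0,"linear": [25,20,0],"turn": [0,0,-0.115]}
    - {"fingers": 0,"linear": [22,23,0],"turn": [0,0,-0.115]}
    - {"fingers": 0,"linear": [19,25,10],"turn": [0,0,0]}
    - {"fingers": 0,"linear": [19,25,20],"turn": [0,0,0]}
    - {"fingers": 0,"linear": [19,25,20],"turn": [0,0,0]}
    - {"fingers": 0,"linear": [19,25,20],"turn": [0,0,0]}
    - {"fingers": 0,"linear": [19,25,30],"turn": [0,0,0]}
    - {"fingers": 0,"linear": [14,34,20],"turn": [0,0,0]}

```text
time: 2.63
tool_pos: [627.9, -236.5, 129.1]
orientation: [-0.002, 0.715, 0.699, -0.001]
wrist_force: [0.2, -0.7, 0.2]
width: -0.0
gripper_force: 0.0
```

```bash
python3 - <<'E'
from station import arm, optics, spotter
import cv2
s=optics.snapshot("side"); w=optics.snapshot("wrist")
st=arm.state(); print(st["tool_pos"],st["orientation"],st["joint_positions"])
for c in("side","wrist"): print([(d["at"],d["p"]) for d in spotter.find_in("pedal_pad",c)])
import numpy as np
cv2.imwrite("pics/w1.png",np.vstack([w["pixels"][::1,:,::-1][::,:][:300],cv2.resize(s["pixels"][130:280,220:540,::-1],(640,300))]))
E
```

```text
[ 631.74978116 -235.2243535   126.27136255] [-2.45963297e-03  7.13516074e-01  7.00634541e-01  4.88176891e-05] [-0.42006605  0.54586345  1.43426213  0.00205627  1.16601056 -0.40266261]
[([533.0, -665.4, 53.2], 0.76), ([647.1, -217.1, 49.8], 0.51)]
[([656.3, -220.3, 52.5], 0.89)]
```

View pics/w1.png

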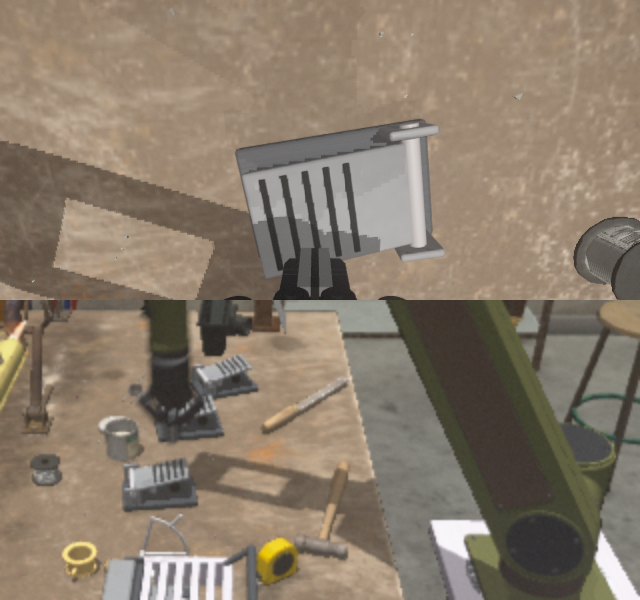

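The wrist picture shows the tread at (330,210), yaw about +0.15, with the fingertips over its near side: shift about 10 mm to +y, then press.

Request:
move_arm:
  moves:
    - {"fingers": 0,"linear": [5,-2,5],"turn": [0,0,0]}
    - {"fingers": 0,"linear": [5,-2,8],"turn": [0,0,0]}
    - {"fingers": 0,"linear": [0,0,10],"turn": [0,0,0]}
    - {"fingers": 0,"linear": [0,0,10],"turn": [0,0,0]}
    - {"fingers": 0,"linear": [0,0,10],"turn": [0,0,0]}
    - {"fingers": 0,"linear": [0,0,10],"turn": [0,0,0]}
    - {"fingers": 0,"linear": [0,0,7],"turn": [0,0,0]}
    - {"fingers": 0,"linear": [0,0,5],"turn": [0,0,0]}

```text
time: 3.5
tool_pos: [624.3, -229.0, 65.2]
orientation: [-0.001, 0.715, 0.699, -0.001]
wrist_force: [-3.0, -0.9, 4.6]
width: -0.3
gripper_force: 2.3
```

Request:
move_arm:
  moves:
    - {"fingers": 0,"linear": [0,0,4],"turn": [0,0,0]}
    - {"fingers": 0,"linear": [0,0,4],"turn": [0,0,0]}
    - {"fingers": 0,"linear": [0,0,3],"turn": [0,0,0]}
    - {"fingers": 0,"linear": [0,0,2],"turn": [0,0,0]}
    - {"fingers": 0,"linear": [0,0,0],"turn": [0,0,0]}
    - {"fingers": 0,"linear": [0,0,0],"turn": [0,0,0]}
    - {"fingers": 0,"linear": [0,0,0],"turn": [0,0,0]}
    - {"fingers": 0,"linear": [0,0,0],"turn": [0,0,0]}

```text
time: 4.17
tool_pos: [624.7, -228.9, 53.8]
orientation: [-0.0, 0.715, 0.699, -0.0]
wrist_force: [-4.3, -1.1, 6.2]
width: 0.0
gripper_force: 3.5
```

Request:
move_arm:
  moves:
    - {"fingers": 0,"linear": [0,0,2],"turn": [0,0,0]}
    - {"fingers": 0,"linear": [0,0,2],"turn": [0,0,0]}
    - {"fingers": 0,"linear": [0,0,1],"turn": [0,0,0]}
    - {"fingers": 0,"linear": [0,0,0],"turn": [0,0,0]}
    - {"fingers": 0,"linear": [0,0,0],"turn": [0,0,0]}
    - {"fingers": 0,"linear": [0,0,0],"turn": [0,0,0]}
    - {"fingers": 0,"linear": [0,0,0],"turn": [0,0,0]}
    - {"fingers": 0,"linear": [0,0,0],"turn": [0,0,0]}

```text
time: 4.83
tool_pos: [624.9, -228.9, 52.2]
orientation: [0.001, 0.715, 0.699, -0.0]
wrist_force: [-8.5, 2.1, 23.8]
width: 0.0
gripper_force: 12.2
```

The stop is reached: force rose to 24 N at z=52. Releasing straight up.

Request:
move_arm:
  moves:
    - {"fingers": 0,"linear": [0,0,-10],"turn": [0,0,0]}
    - {"fingers": 0,"linear": [0,0,-20],"turn": [0,0,0]}
    - {"fingers": 0,"linear": [0,0,-25],"turn": [0,0,0]}
    - {"fingers": 0,"linear": [0,0,-25],"turn": [0,0,0]}
    - {"fingers": 0,"linear": [0,0,-30],"turn": [0,0,0]}
    - {"fingers": 0,"linear": [0,0,-30],"turn": [0,0,0]}
    - {"fingers": 30,"linear": [0,0,-30],"turn": [0,0,0]}
    - {"fingers": 45,"linear": [0,0,-30],"turn": [0,0,0]}

```text
time: 5.5
tool_pos: [625.9, -228.5, 249.6]
orientation: [0.0, 0.715, 0.699, 0.001]
wrist_force: [-0.1, -0.3, -1.3]
width: 23.1
gripper_force: 0.0
```

Request:
move_arm:
  moves:
    - {"fingers": 45,"linear": [28,-10,0],"turn": [0,0,0]}
    - {"fingers": 45,"linear": [28,-10,0],"turn": [0,0,0]}
    - {"fingers": 45,"linear": [28,-10,0],"turn": [0,0,0]}
    - {"fingers": 45,"linear": [28,-10,0],"turn": [0,0,0]}
    - {"fingers": 45,"linear": [28,-10,0],"turn": [0,0,0]}
    - {"fingers": 45,"linear": [28,-10,0],"turn": [0,0,0]}
    - {"fingers": 45,"linear": [28,-10,0],"turn": [0,0,0]}
    - {"fingers": 45,"linear": [28,-10,0],"turn": [0,0,0]}

```text
time: 6.17
tool_pos: [550.3, -1.5, 248.3]
orientation: [0.0, 0.715, 0.699, 0.001]
wrist_force: [0.3, -0.1, -0.7]
width: 45.1
gripper_force: 0.0
```

```bash
python3 - <<'E'
from station import arm, optics, spotter
from h import *
s=optics.snapshot("scene"); cv2.imwrite("pics/x.png",s["pixels"][:,:,::-1])
st=arm.state(); w=optics.snapshot("wrist")
print(st["tool_pos"],st["orientation"],st["joint_positions"],st["time"])
for c in("scene","wrist"): print([(d["at"],d["p"]) for d in spotter.find_in("pedal_pad",c)+spotter.find_in("guard_bar",c)])
E
```

```text
[547.73007022   3.58003965 248.23044913] [-0.00252368  0.71417319  0.69996301  0.00143883] [-0.07413073  0.27105076  1.56440378  0.00568938  1.30803212 -0.05551712] 6.2167
[([522.9, -662.3, 50.3], 0.83), ([576.3, -481.6, 59.0], 0.71), ([513.7, 191.6, 124.9], 0.68)]
[([611.8, -206.6, 55.8], 0.85)]
```

Request:
move_arm:
  moves:
    - {"fingers": 45,"linear": [22,-12,0],"turn": [0,0,0]}
    - {"fingers": 45,"linear": [22,-12,0],"turn": [0,0,0]}
    - {"fingers": 45,"linear": [22,-12,0],"turn": [0,0,0]}
    - {"fingers": 45,"linear": [22,-12,0],"turn": [0,0,0]}
    - {"fingers": 45,"linear": [22,-10,0],"turn": [0,0,0]}
    - {"fingers": 45,"linear": [22,-8,0],"turn": [0,0,0]}
    - {"fingers": 45,"linear": [22,0,0],"turn": [0,0,0]}
    - {"fingers": 45,"linear": [18,0,0],"turn": [0,0,0]}

```text
time: 7.13
tool_pos: [488.8, 170.8, 248.4]
orientation: [0.0, 0.715, 0.699, 0.0]
wrist_force: [0.7, -0.8, -0.1]
width: 45.1
gripper_force: 0.0
```

```bash
python3 - <<'E'
from station import arm, optics, spotter
from h import *
from scipy.spatial.transform import Rotation as R
import time
optics.snapshot("wrist"); st=arm.state(); w=optics.snapshot("wrist")
print(st["tool_pos"],st["orientation"],st["time"])
q=np.array(st["orientation"]); Rt=R.from_quat(q[[1,2,3,0]]).as_matrix()
T=np.eye(4); T[:3,:3]=Rt; T[:3,3]=st["tool_pos"]; C=np.linalg.inv(T@np.array(w["T_tool_cam"]))
s=dict(R=C[:3,:3],t=C[:3,3],camera_matrix=w["camera_matrix"])
im=w["pixels"][:,:,::-1].copy(); pn=np.load("pn.npy")
for P in NOT[:4]:
    u=proj(place(P,pn),s)
    for i in range(8):
        for j in(1,2,4):
            if not i&j: cv2.line(im,tuple(u[i].astype(int).tolist()),tuple(u[i|j].astype(int).tolist()),(0,0,255),1)
cv2.imwrite("pics/w2.png",im); np.savez("w2.npz",R=s["R"],t=s["t"],camera_matrix=s["camera_matrix"])
print(spotter.find_in("guard_bar","wrist"))
E
```

```text
[489.3887216  173.59807186 248.47038961] [-7.09554775e-04  7.15011978e-01  6.99109751e-01  1.71026469e-03] 7.1833
[{'at': [566.4, 190.6, 121.1], 'p': 0.7}]
```

View pics/w2.png

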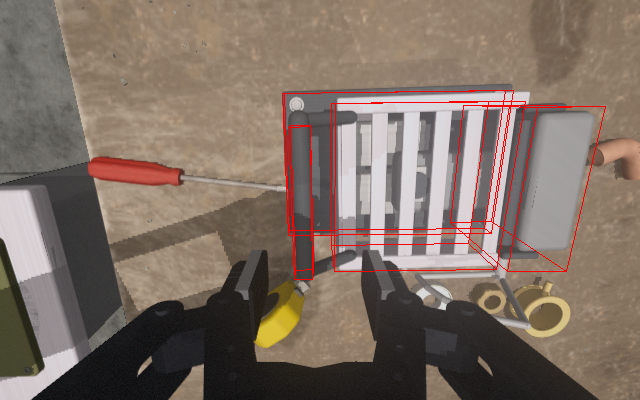

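The bar shows from (299,115) to (304,280), within about 2 mm of the fitted model: middle ≈ (482,183,152). The gripper opening straddles it. Descending with a check halfway.

Request:
move_arm:
  moves:
    - {"fingers": 45,"linear": [3,-3,5],"turn": [0,0,0]}
    - {"fingers": 45,"linear": [3,-3,8],"turn": [0,0,0]}
    - {"fingers": 45,"linear": [2,-2,8],"turn": [0,0,0]}
    - {"fingers": 45,"linear": [0,0,8],"turn": [0,0,0]}
    - {"fingers": 45,"linear": [0,0,8],"turn": [0,0,0]}
    - {"fingers": 45,"linear": [0,0,5],"turn": [0,0,0]}
    - {"fingers": 45,"linear": [0,0,0],"turn": [0,0,0]}
    - {"fingers": 45,"linear": [0,0,0],"turn": [0,0,0]}

```text
time: 7.95
tool_pos: [480.2, 178.4, 205.8]
orientation: [-0.0, 0.715, 0.699, -0.0]
wrist_force: [0.8, 0.1, 0.4]
width: 44.8
gripper_force: 0.0
```

Request:
move_arm:
  moves:
    - {"fingers": 45,"linear": [2,1,8],"turn": [0,0,0]}
    - {"fingers": 45,"linear": [2,1,10],"turn": [0,0,0]}
    - {"fingers": 45,"linear": [0,0,10],"turn": [0,0,0]}
    - {"fingers": 45,"linear": [0,0,10],"turn": [0,0,0]}
    - {"fingers": 45,"linear": [0,0,8],"turn": [0,0,0]}
    - {"fingers": 45,"linear": [0,0,5],"turn": [0,0,0]}
    - {"fingers": 45,"linear": [0,0,0],"turn": [0,0,0]}
    - {"fingers": 45,"linear": [0,0,0],"turn": [0,0,0]}

```text
time: 8.62
tool_pos: [482.2, 182.5, 154.8]
orientation: [-0.0, 0.715, 0.699, -0.0]
wrist_force: [0.4, 0.1, 0.9]
width: 45.0
gripper_force: 0.0
```

```bash
python3 - <<'E'
from station import arm, optics
import cv2,numpy as np
w=optics.snapshot("wrist"); s=optics.snapshot("scene"); st=arm.state(); print(st["tool_pos"],st["wrist_force"])
cv2.imwrite("pics/w3.png",np.vstack([w["pixels"][100:,:,::-1],cv2.resize(s["pixels"][170:310,120:360,::-1],(514,300)) if 0 else cv2.copyMakeBorder(cv2.resize(s["pixels"][170:310,120:360,::-1],(480,280)),0,0,0,160,0)]))
E
```

```text
[482.81477122 182.64757876 155.62151768] [ 0.53707705 -0.43774401 -0.32738618]
```

View pics/w3.png

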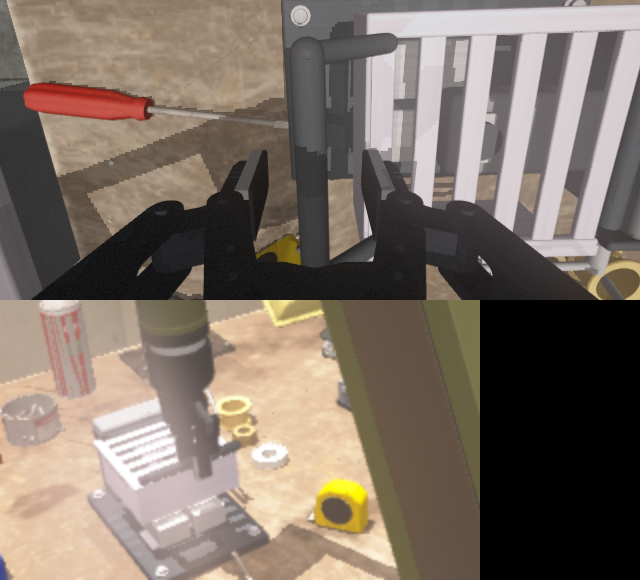

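The open fingers straddle the bar (at (312,150)), centred. Closing.

Request:
move_arm:
  moves:
    - {"fingers": 5,"linear": [0,0,0],"turn": [0,0,0]}
    - {"fingers": 5,"linear": [0,0,0],"turn": [0,0,0]}
    - {"fingers": 5,"linear": [0,0,0],"turn": [0,0,0]}
    - {"fingers": 5,"linear": [0,0,0],"turn": [0,0,0]}
    - {"fingers": 5,"linear": [0,0,0],"turn": [0,0,0]}
    - {"fingers": 5,"linear": [0,0,0],"turn": [0,0,0]}
    - {"fingers": 5,"linear": [0,0,0],"turn": [0,0,0]}
    - {"fingers": 5,"linear": [0,0,0],"turn": [0,0,0]}
  newtons: 50

```text
time: 9.38
tool_pos: [480.8, 182.7, 155.3]
orientation: [-0.001, 0.715, 0.699, -0.001]
wrist_force: [-4.5, 1.6, 3.0]
width: 12.2
gripper_force: 48.6
```

Request:
move_arm:
  moves:
    - {"fingers": 5,"linear": [0,2,-9],"turn": [0,0,0]}
    - {"fingers": 5,"linear": [0,2.2,-9],"turn": [0,0,0]}
    - {"fingers": 5,"linear": [0,3,-8.6],"turn": [0,0,0]}
    - {"fingers": 5,"linear": [0,3.2,-8.5],"turn": [0,0,0]}
    - {"fingers": 5,"linear": [0,4,-8.2],"turn": [0,0,0]}
    - {"fingers": 5,"linear": [0,4,-8.1],"turn": [0,0,0]}
    - {"fingers": 5,"linear": [0,4.7,-7.8],"turn": [0,0,0]}
    - {"fingers": 5,"linear": [0,5,-7.7],"turn": [0,0,0]}

```text
time: 10.05
tool_pos: [506.7, 182.8, 222.4]
orientation: [-0.004, 0.715, 0.699, -0.002]
wrist_force: [-9.2, 4.9, 2.2]
width: 12.1
gripper_force: 48.8
```

Request:
move_arm:
  moves:
    - {"fingers": 5,"linear": [0,5.5,-7.3],"turn": [0,0,0]}
    - {"fingers": 5,"linear": [0,5.9,-7],"turn": [0,0,0]}
    - {"fingers": 5,"linear": [0,6.2,-6.7],"turn": [0,0,0]}
    - {"fingers": 5,"linear": [0,6.6,-6.3],"turn": [0,0,0]}
    - {"fingers": 5,"linear": [0,7,-6],"turn": [0,0,0]}
    - {"fingers": 5,"linear": [0,7.2,-5.6],"turn": [0,0,0]}
    - {"fingers": 5,"linear": [0,7.6,-5.1],"turn": [0,0,0]}
    - {"fingers": 5,"linear": [0,7.8,-4.8],"turn": [0,0,0]}

```text
time: 10.72
tool_pos: [559.3, 183.1, 274.5]
orientation: [-0.004, 0.714, 0.7, -0.001]
wrist_force: [-16.7, 7.1, 18.7]
width: 11.9
gripper_force: 50.9
```

Request:
move_arm:
  moves:
    - {"fingers": 5,"linear": [0,0,0],"turn": [0,0,0]}
    - {"fingers": 5,"linear": [0,0,0],"turn": [0,0,0]}
    - {"fingers": 5,"linear": [0,0,0],"turn": [0,0,0]}
    - {"fingers": 5,"linear": [0,0,0],"turn": [0,0,0]}
    - {"fingers": 5,"linear": [0,0,0],"turn": [0,0,0]}
    - {"fingers": 5,"linear": [0,0,0],"turn": [0,0,0]}
    - {"fingers": 5,"linear": [0,0,0],"turn": [0,0,0]}
    - {"fingers": 5,"linear": [0,0,0],"turn": [0,0,0]}

```text
time: 11.38
tool_pos: [560.4, 183.2, 275.2]
orientation: [-0.003, 0.714, 0.7, 0.0]
wrist_force: [-17.1, 5.6, 19.3]
width: 11.9
gripper_force: 51.0
```

```bash
python3 - <<'E'
from station import arm, optics
from h import *
s=optics.snapshot("side"); c=optics.snapshot("scene"); st=arm.state(); print(st["tool_pos"],st["orientation"],st["wrist_force"],st["width"],st["gripper_force"])
pn=np.load("pn.npy")
out=[]
for v,(x0,y0,x1,y1) in((s,(250,190,370,340)),(c,(150,150,270,300))):
    im=cv2.resize(v["pixels"][:,:,::-1],None,fx=4,fy=4,interpolation=2)
    # guard right-side edge line and pin at 50 deg; finger
    a=np.radians(50); H=np.array([68,0,122.])
    pts=[H+[-r*np.cos(a),-79,r*np.sin(a)] for r in(70,94)]
    e=[H+[-138*np.cos(a),yy,138*np.sin(a)] for yy in(-69,69)]
    b=[H+[-83.1,yy,145.7] for yy in(-50,50)]
    for L,col in((pts,(0,255,0)),(e,(0,0,255)),(b,(255,0,0))):
        u=proj(place(np.array(L),pn),v)*4+2; cv2.line(im,tuple(u[0].astype(int).tolist()),tuple(u[1].astype(int).tolist()),col,1)
    out.append(cv2.resize(im[y0*4:y1*4,x0*4:x1*4],(400,500)))
cv2.imwrite("pics/g.png",np.hstack(out))
E
```

```text
[560.36642147 183.16813479 275.21537077] [-3.29282680e-03  7.14233898e-01  6.99899338e-01  1.14630116e-04] [-15.84623467   6.65050927  18.53103232] 12.105472381984855 50.97655177116394
```

View pics/g.png

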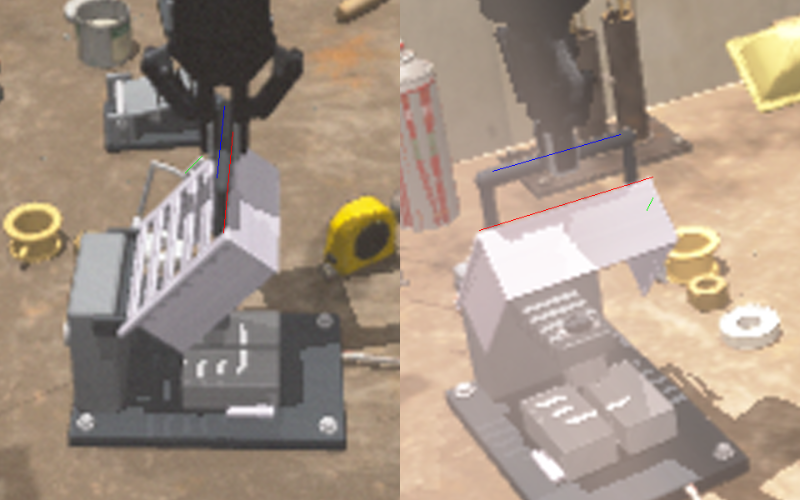

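The guard stands up, with the 50° overlay matching in the scene view; the side view differs slightly, so I'll check the angle by triangulating the guard's near front corner, shut versus now.

```bash
python3 - <<'E'
from station import arm, optics
from h import *
S=[optics.snapshot(c) for c in("side","scene")]
P=[np.array(s["camera_matrix"])@np.c_[np.array(s["R"]),np.array(s["t"]).ravel()] for s in S]
pn=np.load("pn.npy"); c,s_=np.cos(pn[2]),np.sin(pn[2]); r=[]
for a,b in(((336.6,290.6),(187.5,264.5)),((321.1,261.1),(174,219))):
    X=cv2.triangulatePoints(P[0],P[1],np.array(a),np.array(b)).ravel(); X=X[:3]/X[3]
    res=[np.linalg.norm(proj(X[None],s)[0]-q) for s,q in zip(S,(a,b))]
    d=X[:2]-pn[:2]; l=np.array([c*d[0]+s_*d[1],-s_*d[0]+c*d[1],X[2]]); h=l-[68,0,122]
    print(X.round(1),l.round(1),np.round(res,1),"ang",np.degrees(np.arctan2(h[2],-h[0])).round(1),"r",np.hypot(h[0],h[2]).round(1))
E
```

```text
[506.1 250.9 122.4] [-73.7  70.6 122.4] [0.4 0.4] ang 0.2 r 141.7
[542.6 555.6 643.2] [-40.2 375.6 643.2] [ 86.9 273.9] ang 78.3 r 532.3
```

```bash
python3 - <<'E'
from station import arm, optics
from h import *
S=[optics.snapshot(c) for c in("side","scene")]
P=[np.array(s["camera_matrix"])@np.c_[np.array(s["R"]),np.array(s["t"]).ravel()] for s in S]
pn=np.load("pn.npy"); c,s_=np.cos(pn[2]),np.sin(pn[2])
a,b=np.array((321.1,261.1)),np.array((174.,219.))
X=cv2.triangulatePoints(P[0],P[1],a,b).ravel(); X=X[:3]/X[3]
d=X[:2]-pn[:2]; l=np.array([c*d[0]+s_*d[1],-s_*d[0]+c*d[1],X[2]]); h=l-[68,0,122]
print(l.round(1),[np.linalg.norm(proj(X[None],s)[0]-q).round(1) for s,q in zip(S,(a,b))],np.degrees(np.arctan2(h[2],-h[0])).round(1),np.hypot(h[0],h[2]).round(1))
st=arm.state(); print(st["tool_pos"],st["wrist_force"],np.abs(st["qvel"]).max(),st["time"])
E
```

```text
[-31.9  72.2 229.4] [np.float64(1.3), np.float64(1.3)] 47.1 146.7
[560.37868636 183.14357299 275.24493089] [-15.68366749   5.20895123  19.72966784] 0.002382558246029685 11.6833
```

Request:
move_arm:
  moves:
    - {"fingers": 5,"linear": [0,0.5,-1],"turn": [0,0,0]}
    - {"fingers": 5,"linear": [0,0.5,-1],"turn": [0,0,0]}
    - {"fingers": 5,"linear": [0,0,-1],"turn": [0,0,0]}
    - {"fingers": 5,"linear": [0,0,0],"turn": [0,0,0]}
    - {"fingers": 5,"linear": [0,0,0],"turn": [0,0,0]}
    - {"fingers": 5,"linear": [0,0,0],"turn": [0,0,0]}
    - {"fingers": 5,"linear": [0,0,0],"turn": [0,0,0]}
    - {"fingers": 5,"linear": [0,0,0],"turn": [0,0,0]}

```text
time: 12.35
tool_pos: [562.4, 183.2, 276.5]
orientation: [-0.003, 0.714, 0.7, 0.0]
wrist_force: [-10.5, 6.8, 9.9]
width: 11.8
gripper_force: 50.0
```

```bash
python3 - <<'E'
from station import arm
st=arm.state(); print(st["tool_pos"],st["wrist_force"],st["width"],st["gripper_force"],abs(st["qvel"]).max())
print(arm.hand_in())
E
```

```text
[562.40744407 183.15812403 276.52971671] [-10.53248144   6.84415641   9.94757265] 11.814275691382745 49.99977171421051 0.002232766662699261
the job is handed in; nothing more can be done
None
```

I pressed the pedal to its stop and let it spring back, then raised the guard to about 50° (my estimates: 47° to 51°) and handed the job in still holding it by the bar; no verdict came back.

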